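# Gauge an ink-roller spindle in the snap gauge

## Task

Check the ink-roller spindle for wear in the bench snap gauge: take it out of the bare wooden block and, holding it upright, push its steel journal in through the mouth of the gauge, through the wider go gap (green-banded pin), and on until the no-go pin (red band) stops it. Press lightly against that stop, with about 5 N, for half a second or so and never force it, then lower the spindle fully home into the hole of the green block before letting go. Leave the jar, the cup and the paint tube alone.

Things in the scene. Friction and masses are not known exactly. Their poses are not given: they have to be found in the camera images.
- spindle: Loose upright spindle, 120 mm long, about 0.22 kg. Origin at the centre of its foot, z up its axis, x and y square to the tang's faces. Foot to top: steel journal 20 mm in diameter, 70 mm long (lowest 2.5 mm only 17 mm); shoulder 26 mm in diameter, 5 mm; brass square tang 16 x 16 mm, 45 mm high, to hold it by. Starts in the bare wooden block's hole, turned any way.
- journal (a point): Point on the spindle's axis at half the journal's length, 35 mm above the foot. Axes as the spindle.
- tang (a point): Point on the spindle's axis inside the square tang, 100 mm above the foot: a good height to grip. Axes as the spindle.
- gauge: Limit snap gauge: rigid grey C-frame lying level on a dark stand, fixed. Origin on the bench below the centre of the go gap; x from the open mouth inwards (push along it; mouth faces roughly to the robot), y left, z up. Frame's top is 88 mm up. Arms reach from x = -24 mm to the back at 74 to 105 mm: right arm y = -19 to -46, left arm 31 to 61 mm. Free below the gaps; stand begins at x = 60 mm.
- go_pin: Go pin, steel with a green band, part of the gauge, left of the gap: x = -8 to +8 mm, face at y = +10.8 mm, so the go gap is 21.6 mm wide (1.6 mm to spare); slanted lead-in before it, to about x = -15 mm. Origin and axes as the gauge.
- nogo_slot: Slot in the gauge's left arm with the red-banded no-go pin clamped in it: rigid, 14 mm long, square front edge, face at y = +6.6 mm, so its gap is 17.4 mm and the journal cannot enter. Its front edge may be anywhere from x = 28 to 48 mm, and this pose (origin and axes as the gauge) does not tell where. The journal stops about 6 mm before it, wedged lightly on the anvil.
- go_gap (a point): Centre of the go gap, 75 mm above the bench; axes as the gauge. All measuring faces are upright, 67 to 83 mm above the bench. Right of both gaps is one flat steel anvil: face at y = -10.8 mm from x = -14 to +60 mm, with a slanted lead-in before it from x = -24 mm. The slants widen the mouth to about 28 mm.
- wait_block: Bare light-wood block 85 x 85 x 55 mm, fixed, in which the spindle stands at first. Origin at the centre of its underside, z up. One round blind hole in the middle of its top, 23 mm in diameter, 38 mm deep (floor 17 mm above the bench).
- pass_block: Green painted block 85 x 85 x 55 mm, fixed, for spindles that pass. Origin at the centre of its underside, z up. One round blind hole in the middle of its top, 23 mm in diameter with a 3 mm chamfer at its mouth, 38 mm deep (floor 17 mm above the bench).
- jar: Bystander: amber jar with a white cap, 64 mm in diameter, 105 mm high. Origin at the centre of its underside.
- cup: Bystander: empty clear plastic cup, 72 mm across the rim, 95 mm high, very light. Origin at the centre of its underside.
- tube: Bystander: silver paint tube with a blue label and white cap, lying, about 85 x 22 x 15 mm. Origin at the centre of its underside, x towards the cap.

How it is judged (in metres and radians):
On the way, in this order (a step that is already met when the one before it is completed fails the run):
1. the upright journal is in the go gap, between the flat anvil and the go pin (x of journal in the frame of gauge between -0.006 and 0.006 m and y of journal in the frame of gauge between -0.004 and 0.004 m and z of journal in the frame of gauge between 0.05 and 0.1 m and angle between spindle's own z axis and vertical below 0.15 rad).
2. the journal has come through the go gap and is pressed upright against the no-go pin with more than 2.5 N for 0.3 s, and is stopped by it (x of journal in the frame of gauge between 0.01 and 0.045 m and y of journal in the frame of gauge between -0.004 and 0.004 m and z of journal in the frame of gauge between 0.05 and 0.1 m and angle between spindle's own z axis and vertical below 0.15 rad and contact force between spindle and nogo_slot above 2.5 N), for 0.3 s.
3. the spindle is lowered home in the green block's hole (foot within 4 mm of its floor) while still held (horizontal distance between spindle and pass_block below 0.004 m and z of spindle in the frame of pass_block below 0.021 m and angle between spindle's own z axis and vertical below 0.1 rad and contact force between spindle and the fingers above 0.5 N).
At the end, for the whole second after the job is handed in: The spindle stands at rest and released in the green block: its foot within 4 mm of the hole's floor and of the hole's axis, and its axis within 0.1 rad of vertical. Jar, cup and tube are where they were, to 20 mm (horizontal distance between spindle and pass_block below 0.004 m and z of spindle in the frame of pass_block below 0.021 m and angle between spindle's own z axis and vertical below 0.1 rad and linear speed of spindle below 0.02 m/s and angular speed of spindle below 0.2 rad/s); the robot touches nothing.
It fails at once if the journal is forced: more than 11 N on the no-go pin (contact force between spindle and nogo_slot above 11 N).
It fails at once if the journal is forced into the no-go gap (axis more than 46 mm past the centre of the go gap) (x of journal in the frame of gauge between 0.046 and 0.07 m and y of journal in the frame of gauge between -0.008 and 0.008 m and z of journal in the frame of gauge between 0.045 and 0.105 m).
It fails at once if the jar is moved more than 20 mm (distance of jar from where it was at the start of the episode above 0.02 m).
It fails at once if the cup is moved more than 20 mm (distance of cup from where it was at the start of the episode above 0.02 m).
It fails at once if the paint tube is moved more than 20 mm (distance of tube from where it was at the start of the episode above 0.02 m).
It also fails if it takes over 70 s, if anything falls off the work surface, if the arm or the gripper's body presses on something with over 40 N, if the wrist force passes 120 N, or if a joint passes its speed limit or range.

## Robot

A 7-joint arm with a two-finger parallel gripper is mounted at the origin on the work surface. World frame = base frame: x ahead of the robot, y to its left, z up, the work surface at z = 0. Lengths are in mm, angles in rad, forces in N, time in s.
With the tool pointing down it reaches from about 400 to 875 mm from the base axis. Payload 4.4 kg.
Tool frame: the origin (TCP) lies between the finger pads; the fingertips stand ctrl.tip_reach ahead of it and the grasp point (between the pads) lies 8 mm behind it (ctrl.tip_reach is the distance from the TCP to the fingertips, in mm); z points along the fingers, y is the direction in which the jaws open and shut (so a half turn about z gives the same grasp; the last joint's range is limited). The gripper opens to 85 mm and grips with 20 to 120 N. Pads are 22 mm wide; open, the fingers measure 114 mm over their backs; the gripper's body (76 mm by 85 mm) begins 54 mm behind the grasp point. The pads swing forward as they close: fully open they stand 13 mm farther back than shut.
Start: joints at [-1.197, 0.628, 0.038, 1.517, -0.027, 0.996, -0.02], TCP at [276.721, 588.169, 208.713] pointing down, gripper open.
Joint ranges: [-3.06, 3.06], [-0.37, 2.12], [-1.25, 1.32], [0.18, 2.47], [-1.1, 4.24], [0.23, 1.98], [-2.94, 2.94]. Speed limits (rad/s): [2.57, 2.57, 3.14, 3.14, 3.14, 3.14, 3.14].

## Interface

Orientations are given as [roll, pitch, yaw] about the fixed x, y, z axes, in that order (R = Rz(yaw) Ry(pitch) Rx(roll)).
In Python, from cell import status, viewer, order, ctrl gives the robot as it stands.
- The arm moves only by the tool play_rows, never from a script. Its argument "series" is a list of rows, each a list of 5 numbers: the shift along the tool's x, y, z in cm, then the turn about the tool's z in degrees, then the closure, from 0 (fully open) to 1 (shut). In form: [[x, y, z, yaw, gripper], ...]. A call has 1 to 8 rows; each row is the pose to reach, as a shift and turn from the pose commanded when the call began, along the tool's axes at that moment; what a row does not reach only later rows make up. A row lasts 1/10 s, in which the tool goes at most 50 mm and 8.59 degrees, less where a joint would pass 70% of its speed; a pose out of reach is approached as far as the arm can. A call with a gripper value outside its range is refused whole. The fingers move at their own pace and stop on an object; the grip force is fixed at half the most. Time passes only in rows, so rows that repeat a pose let the fingers close. It gives the time, the measured TCP pose, the force and the opening at its end, in the units of the state.
- status.read_state(): the state, without advancing time (a new reading comes with each control period).
- viewer.get_image(name): name is "scene" or "top" or "wrist"; returns a dict with "img" (480x640x3 uint8, red, green, blue), "vfov" (degrees; the focal length in pixels is half the picture's height over the tangent of half this angle, whatever the lens; pixels are square), "cx", "cy" (the principal point, pixels), "rvec" (rotation vector, rad) and "tvec" (3), from world to camera coordinates, as OpenCV has them; the wrist camera has in their place "tool_from_camera" (4x4, takes a point from camera to tool coordinates, whose origin is the TCP and whose axes are the flange's). Camera axes: x right, y down, z forward; pixel columns grow to the right and rows downward; lengths in mm; the calibration is good to about 2 mm. A picture is of the moment at which its call begins: read the wrist's pose just before it. There is no depth.
- order.finish_job(): hands the job in, once; it reports no verdict.
The state is a dict: "clock": time; "qpos": joint angles; "qd": joint speeds; "tau": joint torques, N m; "eef_pos": TCP position; "tool_rot": TCP orientation; "force": force on the tool from outside, world axes, zero at the start; "torque": the same for the moment, N m; "width": finger opening in mm.
Only numpy, scipy, OpenCV 4.12 (cv2) and the standard library are available. Lean on these libraries where they do the work, as an engineer would, in place of code of your own. Each camera call takes 0.05 s, during which the arm holds its last target. There are 200 camera calls.

## Working session

There is one attempt and no reset: what is moved stays moved. The work goes in short steps, Python scripts to look and compute and a tool call to move; the robot and the scene stay as the last step left them, time stands still between calls to the robot, and variables do not carry over. Pictures are saved under pics/ and viewed, about 8 in all and at most 12, crops included, and the job is handed in when it is done.

Besides the shell and the picture viewer there is one more tool, called after "Emit:" by a JSON object that holds its "method" and its "body". play_rows: Moves the arm, as the interface text tells. Its arguments: {"type":"object","properties":{"series":{"type":"array","items":{"type":"array","items":{"type":"number"}}}},"required":["series"]}

```bash
ls; mkdir -p pics; cat > h.py <<'E'
import numpy as np, cv2
from scipy.spatial.transform import Rotation as R
from cell import status, viewer, order, ctrl
def cam(n):
    s=status.read_state(); d=viewer.get_image(n)
    f=240/np.tan(np.radians(d["vfov"])/2)
    K=np.array([[f,0,d["cx"]],[0,f,d["cy"]],[0,0,1]])
    if n=="wrist":
        T=np.eye(4);T[:3,:3]=R.from_euler('xyz',s["tool_rot"]).as_matrix();T[:3,3]=s["eef_pos"]
        T=T@np.array(d["tool_from_camera"]); Rw=T[:3,:3].T; t=-Rw@T[:3,3]
    else:
        Rw=R.from_rotvec(np.ravel(d["rvec"])).as_matrix(); t=np.ravel(d["tvec"])
    return d["img"],K,Rw,t
def plane(c,uv,z):
    _,K,Rw,t=c; uv=np.atleast_2d(uv).astype(float)
    o=-Rw.T@t; r=(Rw.T@np.linalg.inv(K)@np.c_[uv,np.ones(len(uv))].T).T
    return o+r*((z-o[2])/r[:,2])[:,None]
def proj(c,P):
    _,K,Rw,t=c; p=(K@(Rw@np.atleast_2d(P).T+np.c_[t])).T; return p[:,:2]/p[:,2:]
def save(n,img): cv2.imwrite("pics/"+n+".png",img[:,:,::-1])
E
python3 - <<'E'
from h import *
print(status.read_state(), ctrl.tip_reach)
for n in("top","scene"):
    c=cam(n); save(n,c[0]); print(n,c[1],-c[2].T@c[3],c[2])
E
```

```text
pics
{'clock': 0.0, 'qpos': array([-1.19678862,  0.62933467,  0.038416  ,  1.51836692, -0.02698515,
        0.9963204 , -0.01998643]), 'qd': array([ 0.0013748 ,  0.00130982,  0.00025585,  0.00076238, -0.00027467,
        0.00029703,  0.00130592]), 'tau': array([ 2.22579242e-04, -5.63410664e+01,  1.22572079e+00, -1.93454486e+01,
        1.08590358e-02,  1.01749101e-02,  6.60466199e-06]), 'eef_pos': array([276.42477766, 587.54797381, 207.79644623]), 'tool_rot': array([-3.13968071e+00,  2.19837575e-05,  2.70182764e+00]), 'force': array([ 1.05527018, -0.26699162,  0.24517713]), 'torque': array([0.02845988, 0.08407553, 0.01486536]), 'width': 85.33981350354519} 11.0
top [[522.685611     0.         323.24546079]
 [  0.         522.685611   235.29579311]
 [  0.           0.           1.        ]] [ 419.25916616   -7.12337966 1018.69201468] [[-0.01034962 -0.99968801 -0.02273248]
 [-0.9897129   0.01348516 -0.1424308 ]
 [ 0.14269291  0.02102452 -0.98954368]]
scene [[489.97541629   0.         310.96315924]
 [  0.         489.97541629 243.70266052]
 [  0.           0.           1.        ]] [1225.49695954  231.73048448  613.30781703] [[-0.32073129  0.9471374   0.00788565]
 [ 0.55275652  0.19392894 -0.81046394]
 [-0.76914996 -0.2555823  -0.58573545]]
```

View pics/top.png

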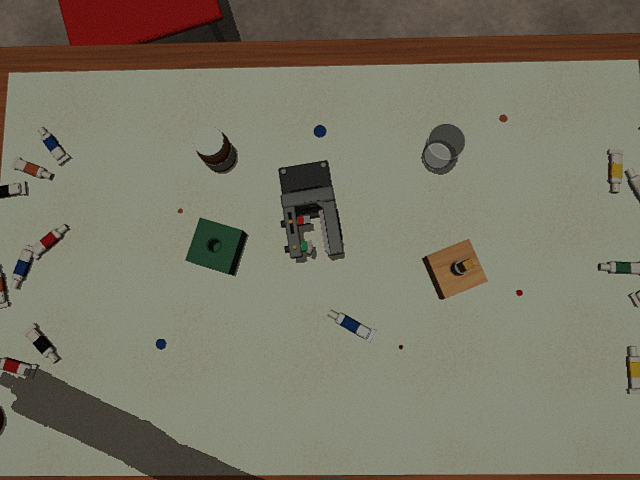

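View pics/scene.png

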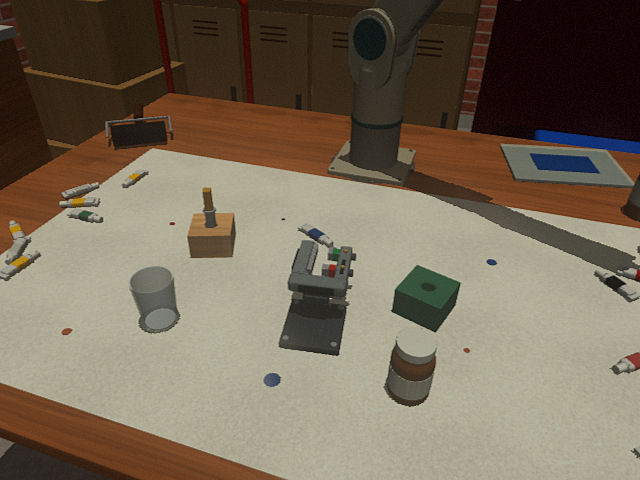

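Top: green block hole at about (214,245), gauge mouth facing down (-x) at (310,255), green pin (305,245), red pin (303,220), wooden block with the spindle at (460,268), tang top about (468,265). Jar (215,150), cup (440,155) and tube (353,325). Scene agrees, with the spindle upright in the wooden block.

```bash
python3 - <<'E'
from h import *
c=cam("top"); img=c[0]; hsv=cv2.cvtColor(img,cv2.COLOR_RGB2HSV)
for n,(u,v,z) in dict(hole=(214,245,55),tangtop=(468,265,137),blk=(457,268,55),tube=(352,325,8),jar=(213,150,52),cup=(440,157,50),goPin=(305,246,83),red=(302,220,83),Rarm_front=(336,257,88),Rarm_back=(325,188,88)).items(): print(n,plane(c,(u,v),z).round(1))
m=((hsv[...,0]>60)&(hsv[...,0]<95)&(hsv[...,1]>100)).astype(np.uint8)
m[:, :150]=0;m[:,280:]=0
cs,_=cv2.findContours(m,0,1); k=max(cs,key=cv2.contourArea); print(cv2.minAreaRect(k), cv2.approxPolyDP(k,4,True).reshape(-1,2))
crops=[cv2.resize(img[y:y+90,x:x+120],None,fx=3.3,fy=3.3,interpolation=2) for x,y in((250,175),(400,220))]
save("crops",np.hstack(crops))
E
```

```text
hole [[542.7 217.6  55. ]]
tangtop [[ 492.7 -231.1  137. ]]
blk [[ 494.2 -231.6   55. ]]
tube [[391.7 -38.6   8. ]]
jar [[727.3 223.8  52. ]]
cup [[ 706.5 -210.5   50. ]]
goPin [[535.1  45.9  83. ]]
red [[582.8  51.1  83. ]]
Rarm_front [[514.   -9.7  88. ]]
Rarm_back [[640.5   8.5  88. ]]
((215.68917846679688, 245.63514709472656), (50.06812286376953, 44.92161560058594), 17.10272979736328) [[200 218]
 [186 259]
 [233 271]
 [230 266]
 [236 264]
 [231 261]
 [239 255]
 [235 249]
 [242 245]
 [242 238]
 [237 242]
 [242 231]]
```

View pics/crops.png

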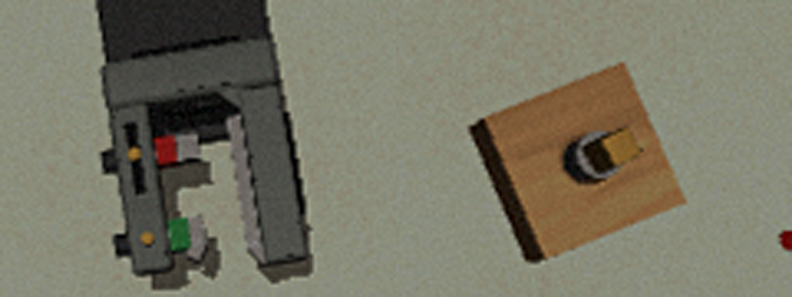

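Gauge right arm heads about 8° in yaw; the spindle is near (493,-231), tang turned about 20°. Next I go above the spindle.

```bash
cat >> h.py <<'E'
def go(x,y,z,yawdeg=None):
    s=status.read_state(); M=R.from_euler('xyz',s["tool_rot"]).as_matrix()
    d=M.T@(np.array([x,y,z])-s["eef_pos"])/10
    yaw=np.degrees(s["tool_rot"][2]); t=0 if yawdeg is None else -((yawdeg-yaw+180)%360-180)
    print("shift cm",d.round(3),"turn",round(t,2),"| at",s["eef_pos"].round(2),"yaw",round(yaw,2),"F",s["force"].round(2),"w",round(s["width"],1),"t",round(s["clock"],2))
E
python3 - <<'E'
from h import *
print(np.array(viewer.get_image("wrist")["tool_from_camera"]).round(3),viewer.get_image("wrist")["vfov"])
go(450,230,300); go(450,-150,300); 
E
```

```text
[[ 1.00000e-03 -9.62000e-01 -2.73000e-01  6.94940e+01]
 [ 1.00000e+00  1.00000e-03  1.00000e-03 -2.18000e-01]
 [-1.00000e-03 -2.73000e-01  9.62000e-01 -1.63972e+02]
 [ 0.00000e+00  0.00000e+00  0.00000e+00  1.00000e+00]] 67.67818883460829
shift cm [-30.928 -25.008  -9.15 ] turn 0 | at [276.59 587.89 208.28] yaw 154.8 F [ 0.25 -0.03  0.44] w 85.3 t 0.25
shift cm [-47.108 -59.392  -9.12 ] turn 0 | at [276.59 587.89 208.28] yaw 154.8 F [ 0.25 -0.03  0.44] w 85.3 t 0.25
```

Emit:
{"method": "play_rows", "body": {"series": [[-31, -25, -9, 0, 0], [-31, -25, -9, 0, 0], [-31, -25, -9, 0, 0], [-31, -25, -9, 0, 0], [-31, -25, -9, 0, 0], [-31, -25, -9, 0, 0], [-31, -25, -9, 0, 0], [-31, -25, -9, 0, 0]]}}

```text
clock: 1.05
eef_pos: [447.8, 235.4, 297.5]
tool_rot: [3.141, 0.0, 2.702]
force: [1.4, 1.3, 0.2]
width: 85.7
```

```bash
python3 - <<'E'
from h import *
go(493,-231,260,65)
E
```

```text
shift cm [-23.943 -40.276   3.735] turn 89.81 | at [447.77 235.35 297.5 ] yaw 154.81 F [1.4  1.27 0.2 ] w 85.7 t 1.05
```

Emit:
{"method": "play_rows", "body": {"series": [[-24, -40.5, 3, 68, 0], [-24, -40.5, 3, 68, 0], [-24, -40.5, 3, 68, 0], [-24, -40.5, 3, 68, 0], [-24, -40.5, 3, 68, 0], [-24, -40.5, 3, 68, 0], [-24, -40.5, 3, 68, 0], [-24, -40.5, 3, 68, 0]]}}

```text
clock: 1.85
eef_pos: [485.1, -162.0, 271.6]
tool_rot: [3.141, -0.0, 1.509]
force: [1.3, 0.2, 0.5]
width: 85.4
```

```bash
python3 - <<'E'
from h import *
go(493,-231,260,65)
E
```

```text
shift cm [-6.842  1.208  1.155] turn 21.49 | at [ 485.12 -161.97  271.56] yaw 86.49 F [1.31 0.15 0.52] w 85.4 t 1.85
```

Emit:
{"method": "play_rows", "body": {"series": [[-6.5, 1.2, 1.2, 17, 0], [-6.5, 1.2, 1.2, 17, 0], [-6.5, 1.2, 1.2, 17, 0], [-6.5, 1.2, 1.2, 17, 0], [-6.5, 1.2, 1.2, 17, 0]]}}

```text
clock: 2.35
eef_pos: [493.8, -223.7, 259.5]
tool_rot: [-3.141, -0.001, 1.223]
force: [-0.3, 1.3, 0.5]
width: 85.6
```

```bash
python3 - <<'E'
from h import *
c=cam("wrist"); save("w1",c[0]); np.savez("w1.npz",K=c[1],R=c[2],t=c[3])
go(493,-231,260); print(proj(c,[[493,-231,137],[493,-231,55]]))
hsv=cv2.cvtColor(c[0],cv2.COLOR_RGB2HSV); p=proj(c,[[493,-231,137]])[0].astype(int); print(hsv[p[1],p[0]])
E
```

```text
shift cm [-0.707  0.162 -0.041] turn 0 | at [ 493.89 -223.8   259.6 ] yaw 70.04 F [-0.65  0.39  0.43] w 85.4 t 2.4
[[319.00691651 227.44363349]
 [318.50685019 207.43935009]]
[ 18 116  66]
```

View pics/w1.png

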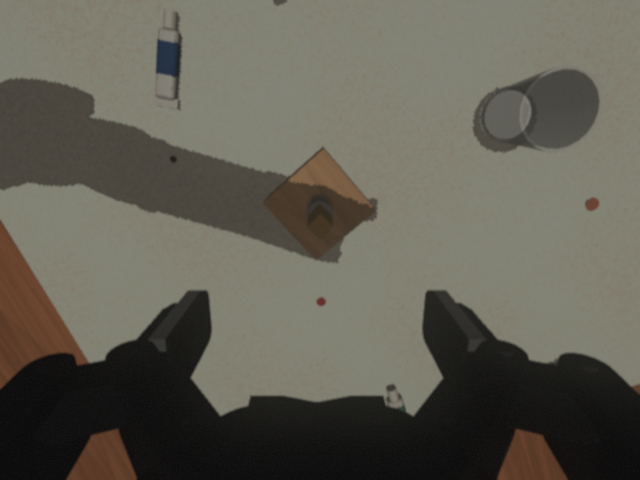

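Spindle at (320,215), in the arm's shadow, diamond-like: the tang is about 45° to my jaws. I zoom in.

```bash
python3 - <<'E'
from h import *
i=cv2.imread("pics/w1.png")[170:260,265:375]
cv2.imwrite("pics/w1c.png",np.clip(cv2.resize(i,None,fx=6,fy=6,interpolation=2)*2.0,0,255))
E
```

```text
[ WARN:0@0.872] global loadsave.cpp:1063 imwrite_ Unsupported depth image for selected encoder is fallbacked to CV_8U.
```

View pics/w1c.png

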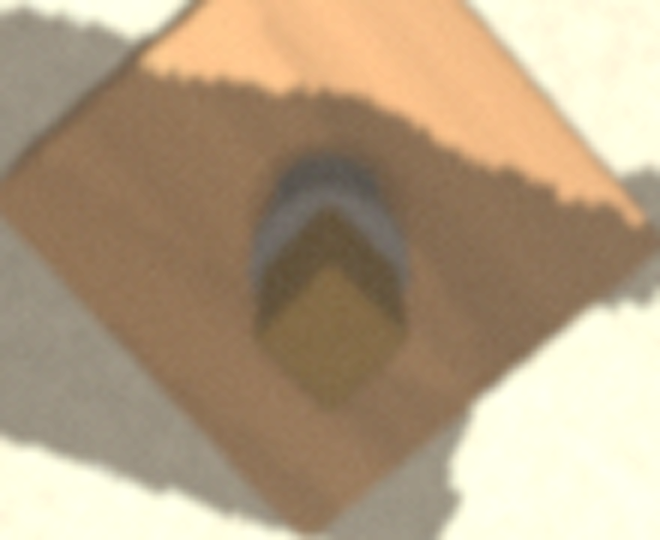

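The crop shows the tang's top corners at (332,262), (406,328), (331,412), (258,332) in crop pixels.

```bash
python3 - <<'E'
from h import *
z=np.load("w1.npz"); c=(None,z["K"],z["R"],z["t"])
P=plane(c,np.array([[332,262],[406,328],[331,412],[258,332]])/6+[265,170]-.4,137)
ctr=P.mean(0); e=P-np.roll(P,1,0); print(ctr,np.linalg.norm(e,axis=1),np.degrees(np.arctan2(e[:,1],e[:,0]))%90)
B=plane(c,np.array([[330,-20],[655,240],[310,535],[5,185]])/6+[265,170]-.4,55); 
y=np.degrees(np.arctan2(e[:,1],e[:,0]))%90; y=y.mean()
for k in(0,90):go(ctr[0],ctr[1],155,y+k)
go(ctr[0],ctr[1],109,y)
E
```

```text
[ 494.32257307 -229.47984759  137.        ] [14.16247297 13.80421761 15.85570906 15.28600373] [24.22456472 27.78661503 29.61411619 21.35411137]
shift cm [-0.533  0.236 10.459] turn 44.29 | at [ 493.89 -223.8   259.6 ] yaw 70.04 F [-0.65  0.39  0.43] w 85.4 t 2.4
shift cm [-0.533  0.236 10.459] turn -45.71 | at [ 493.89 -223.8   259.6 ] yaw 70.04 F [-0.65  0.39  0.43] w 85.4 t 2.4
shift cm [-0.539  0.237 15.059] turn 44.29 | at [ 493.89 -223.8   259.6 ] yaw 70.04 F [-0.65  0.39  0.43] w 85.4 t 2.4
```

Emit:
{"method": "play_rows", "body": {"series": [[-0.5, 0.25, 6, -45.5, 0], [-0.5, 0.25, 6, -45.5, 0], [-0.5, 0.25, 6, -45.5, 0], [-0.5, 0.25, 6, -45.5, 0], [-0.5, 0.25, 6, -45.5, 0], [-0.5, 0.25, 8, -45.5, 0], [-0.5, 0.25, 9, -45.5, 0], [-0.5, 0.25, 9, -45.5, 0]]}}

```text
clock: 3.2
eef_pos: [493.3, -229.8, 168.4]
tool_rot: [-3.14, -0.003, 2.013]
force: [0.4, 0.3, 0.2]
width: 85.3
```

```bash
python3 - <<'E'
from h import *
c=cam("wrist"); i=c[0]; save("w2",i); np.savez("w2.npz",K=c[1],R=c[2],t=c[3])
go(494.3,-229.5,109)
p=proj(c,[[494.3,-229.5,137]])[0].astype(int);print(p)
u,v=p; a,b=max(u-60,0),max(v-50,0); print(a,b)
save("w2c",np.clip(cv2.resize(i[b:b+100,a:a+120],None,fx=6,fy=6,interpolation=2)*2.0,0,255).astype(np.uint8))
E
```

```text
shift cm [0.055 0.08  6.015] turn 0 | at [ 493.88 -230.38  169.15] yaw 115.32 F [-0.25 -0.6   0.54] w 85.6 t 3.25
[318 256]
258 206
```

View pics/w2c.png

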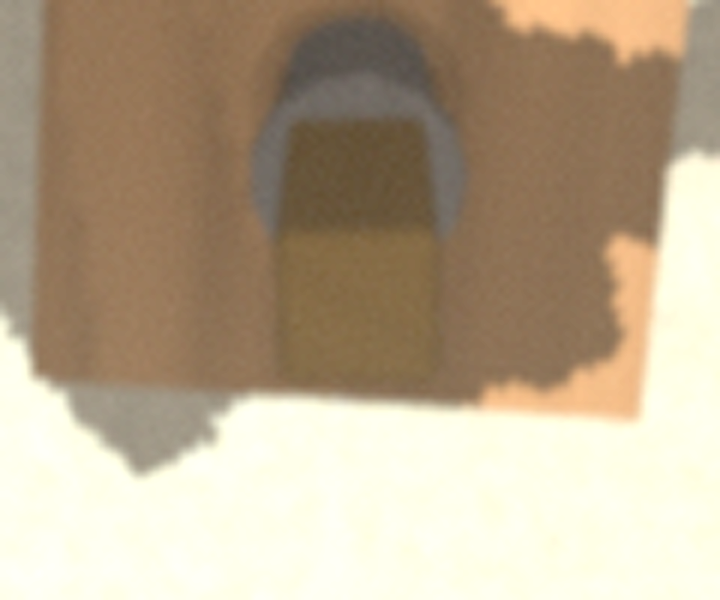

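Square with the jaws; tang top centre at (318,257), where predicted. Descend and grip.

Emit:
{"method": "play_rows", "body": {"series": [[0.05, 0.05, 3, 0, 0], [0.05, 0.05, 5, 0, 0], [0.05, 0.05, 6, 0, 0], [0.05, 0.05, 6, 0, 0], [0.05, 0.05, 6, 0, 0.6], [0.05, 0.05, 6, 0, 1], [0.05, 0.05, 6, 0, 1], [0.05, 0.05, 6, 0, 1]]}}

```text
clock: 4.05
eef_pos: [494.8, -230.8, 110.1]
tool_rot: [3.141, 0.001, 2.012]
force: [1.2, -0.0, -0.0]
width: 28.2
```

Emit:
{"method": "play_rows", "body": {"series": [[0, 0, 0, 0, 1], [0, 0, 0, 0, 1], [0, 0, 0, 0, 1], [0, 0, 0, 0, 1], [0, 0, 0, 0, 1]]}}

```text
clock: 4.55
eef_pos: [494.9, -231.0, 110.1]
tool_rot: [3.141, 0.001, 2.012]
force: [-1.0, 0.2, 6.2]
width: 12.7
```

```bash
python3 - <<'E'
from h import *
go(494.3,-229.5,170)
E
```

```text
shift cm [ 0.151  0.014 -5.992] turn 0 | at [ 494.9  -230.95  110.08] yaw 115.29 F [-0.98  0.16  6.22] w 12.7 t 4.55
```

Emit:
{"method": "play_rows", "body": {"series": [[0, 0, -2, 0, 1], [0, 0, -6, 0, 1], [0, 0, -10, 0, 1], [0, 0, -10, 0, 1], [0, 0, -10, 0, 1]]}}

```text
clock: 5.05
eef_pos: [494.2, -230.3, 209.4]
tool_rot: [3.141, -0.0, 2.013]
force: [-1.0, 0.6, -3.1]
width: 13.3
```

```bash
python3 - <<'E'
from h import *
c=cam("scene"); s=status.read_state()
u,v=proj(c,[s["eef_pos"]])[0].astype(int); print(u,v)
save("s2",cv2.resize(c[0][v-60:v+60,u-80:u+80],None,fx=4,fy=4,interpolation=2))
go(455,10,210,98)
E
```

```text
201 155
shift cm [23.318  6.787 -0.129] turn 17.31 | at [ 493.34 -229.81  208.32] yaw 115.31 F [-0.67 -0.49 -3.55] w 13.1 t 5.1
```

View pics/s2.png

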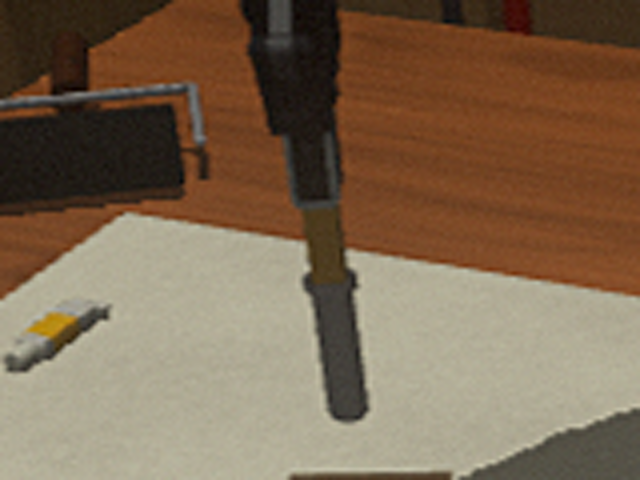

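Spindle held, seen from the side with its axis from crop (322,205) to (348,415); compare this with a projected vertical.

```bash
python3 - <<'E'
from h import *
c=cam("scene"); s=status.read_state(); e=s["eef_pos"]; print(e)
P=np.array([e+[0,0,d] for d in (28,-17,-22,-92)]) ; print(((proj(c,P)-[121,95])*4).round(1), "tang top, tang bottom, shoulder bottom, foot if grasp point is 100 up")
g=plane(c,np.array([[325,205],[330,285],[350,412]])/4+[121,95],e[2]); print(g)
E
```

```text
[ 493.00347682 -229.67384519  207.73664287]
[[314.5 185.7]
 [326.4 274.3]
 [327.7 283.8]
 [344.8 411.3]] tang top, tang bottom, shoulder bottom, foot if grasp point is 100 up
[[ 456.83630636 -248.05903269  207.73664287]
 [ 531.35908289 -204.40380561  207.73664287]
 [ 628.27000503 -142.10062315  207.73664287]]
```

Emit:
{"method": "play_rows", "body": {"series": [[23.3, 6.8, 0, 17, 1], [23.3, 6.8, 0, 17, 1], [23.3, 6.8, 0, 17, 1], [23.3, 6.8, 0, 17, 1], [23.3, 6.8, 0, 17, 1], [23.3, 6.8, 0, 17, 1], [23.3, 6.8, 0, 17, 1]]}}

```text
clock: 5.85
eef_pos: [455.1, 10.1, 208.2]
tool_rot: [-3.139, 0.0, 1.719]
force: [0.2, 0.4, -2.3]
width: 12.4
```

```bash
python3 - <<'E'
from h import *
c=cam("wrist"); save("w3",c[0]); np.savez("w3.npz",K=c[1],R=c[2],t=c[3]); go(455,10,210,98)
t=cam("top"); np.savez("t3.npz",K=t[1],R=t[2],t=t[3],img=t[0])
E
```

```text
shift cm [ 0.139 -0.035 -0.158] turn 0.33 | at [455.54   8.67 208.42] yaw 98.33 F [ 0.11 -0.97 -2.91] w 13.3 t 5.9
```

View pics/w3.png

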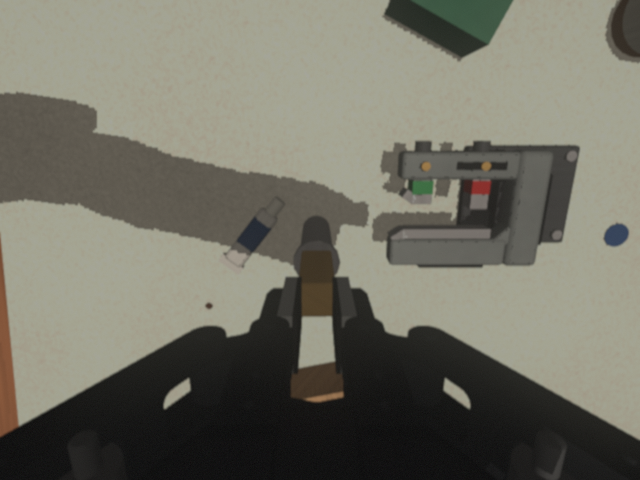

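Spindle hangs upright between the pads (journal (316,225)-(316,265)). The gauge spans (388..550, 152..265), with green pin (422,187), red pin (481,187) and anvil edge at row ~231.

```bash
python3 - <<'E'
import cv2
i=cv2.imread("pics/w3.png")[140:275,380:560]
cv2.imwrite("pics/w3c.png",cv2.convertScaleAbs(cv2.resize(i,None,fx=4.4,fy=4.4,interpolation=2),alpha=1.6))
E
```

```text
(no output)
```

View pics/w3c.png

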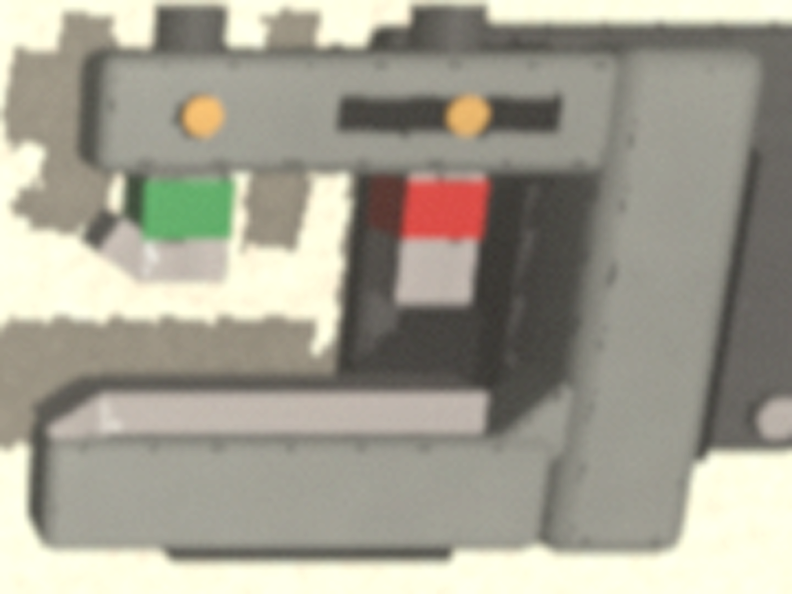

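Gauge edges in the crop: left arm rows 52/168, right arm rows 437/547, go pin cols 140-228 with face row 280, red pin front col 397.

```bash
python3 - <<'E'
from h import *
z=np.load("w3.npz"); c=(None,z["K"],z["R"],z["t"])
L=lambda p,h:plane(c,np.array(p)/4.4+[380,140]-.4,h)[:,:2]
E={-19:L([[60,437],[540,438]],88),-46:L([[60,547],[520,547]],88),31:L([[115,167],[600,168]],88),61:L([[115,54],[600,52]],88)}
for k,v in E.items(): d=v[1]-v[0]; print(k,"dir",np.degrees(np.arctan2(d[1],d[0])).round(2))
th=np.radians(np.mean([np.degrees(np.arctan2(*(v[1]-v[0])[::-1])) for v in E.values()]))
ex=np.array([np.cos(th),np.sin(th)]);ey=np.array([-ex[1],ex[0]])
print("th",np.degrees(th))
print("y0:",[(k,round(v.mean(0)@ey-k,2)) for k,v in E.items()], "go",(L([[150,280],[222,281]],83).mean(0)@ey-10.8).round(2),"red",(L([[400,303],[470,303]],83).mean(0)@ey-6.6).round(2))
print("x0:",(L([[140,277],[228,277]],83)@ex).round(2),"arm fronts+24",(L([[104,115],[47,490]],88)@ex+24).round(2))
i=cv2.imread("pics/w3.png").astype(int)
print([(r,*i[r,313:321].mean(0).astype(int)) for r in range(210,224)]);print([(r,*i[r,313:321].mean(0).astype(int)) for r in list(range(244,256))+list(range(275,285))+list(range(311,322))])
E
```

```text
-19 dir 8.45
-46 dir 8.59
31 dir 8.44
61 dir 8.77
th 8.563851679970668
y0: [(-19, np.float64(-55.18)), (-46, np.float64(-50.13)), (31, np.float64(-54.59)), (61, np.float64(-64.53))] go -55.96 red -56.03
x0: [528.66 545.03] arm fronts+24 [542.83 536.61]
[(210, np.int64(82), np.int64(92), np.int64(96)), (211, np.int64(82), np.int64(92), np.int64(97)), (212, np.int64(82), np.int64(92), np.int64(97)), (213, np.int64(82), np.int64(92), np.int64(97)), (214, np.int64(79), np.int64(89), np.int64(94)), (215, np.int64(72), np.int64(80), np.int64(85)), (216, np.int64(62), np.int64(67), np.int64(70)), (217, np.int64(53), np.int64(58), np.int64(60)), (218, np.int64(51), np.int64(55), np.int64(57)), (219, np.int64(51), np.int64(55), np.int64(57)), (220, np.int64(51), np.int64(54), np.int64(57)), (221, np.int64(51), np.int64(55), np.int64(57)), (222, np.int64(50), np.int64(54), np.int64(56)), (223, np.int64(51), np.int64(54), np.int64(57))]
[(244, np.int64(64), np.int64(67), np.int64(70)), (245, np.int64(63), np.int64(66), np.int64(69)), (246, np.int64(63), np.int64(66), np.int64(70)), (247, np.int
[... 774 characters left out ...]
82, np.int64(38), np.int64(55), np.int64(67)), (283, np.int64(40), np.int64(59), np.int64(72)), (284, np.int64(42), np.int64(62), np.int64(77)), (311, np.int64(43), np.int64(65), np.int64(80)), (312, np.int64(42), np.int64(65), np.int64(80)), (313, np.int64(41), np.int64(64), np.int64(79)), (314, np.int64(43), np.int64(64), np.int64(79)), (315, np.int64(62), np.int64(79), np.int64(89)), (316, np.int64(98), np.int64(114), np.int64(118)), (317, np.int64(128), np.int64(144), np.int64(145)), (318, np.int64(141), np.int64(158), np.int64(158)), (319, np.int64(145), np.int64(161), np.int64(161)), (320, np.int64(144), np.int64(161), np.int64(161)), (321, np.int64(145), np.int64(161), np.int64(161))]
```

```bash
python3 - <<'E'
from h import *
z=np.load("w3.npz"); c=(None,z["K"],z["R"],z["t"]); s=status.read_state(); e=s["eef_pos"]
th=np.radians(8.5); ex=np.array([np.cos(th),np.sin(th)]);ey=np.array([-ex[1],ex[0]])
f=e[2]-93; f=117+0.0+(e[2]-210)  # foot: at grasp TCP 110.1 -> foot 17
for n,r,h,o in(("foot",215.7,f+1,9),("tangbot",250.3,f+75,8),("tangtop+",282.8,f+120,8),("tangtop-",316.2,f+120,-8)):
    p=plane(c,[316.5,r],h)[0]; print(n,"axis y rel TCP",(p[:2]@ey-o-e[:2]@ey).round(2), "x rel", (p[:2]@ex-e[:2]@ex).round(2))
print(e, e[:2]@ex, e[:2]@ey)
E
```

```text
foot axis y rel TCP 3.38 x rel -0.96
tangbot axis y rel TCP 2.57 x rel -0.76
tangtop+ axis y rel TCP 3.58 x rel -0.64
tangtop- axis y rel TCP 4.26 x rel -0.63
[455.85714703   7.85200426 208.68322376] 452.0105499622534 -59.61421968585403
```

Emit:
{"method": "play_rows", "body": {"series": [[0.1, 3.5, 2, 0, 1], [0.1, 3.5, 4.5, 0, 1], [0.1, 3.5, 7.5, 0, 1], [0.1, 3.5, 7.5, 0, 1], [0.1, 3.5, 7.5, 0, 1], [0.1, 3.5, 7.5, 0, 1], [0.1, 3.5, 7.5, 0, 1], [0.1, 3.5, 7.5, 0, 1]]}}

```text
clock: 6.75
eef_pos: [491.5, 15.2, 135.5]
tool_rot: [3.139, -0.0, 1.716]
force: [0.4, 0.5, -2.9]
width: 13.5
```

```bash
python3 - <<'E'
from h import *
c=cam("wrist"); c=cam("wrist"); save("w4",c[0]); s=status.read_state(); np.savez("w4.npz",K=c[1],R=c[2],t=c[3],e=s["eef_pos"]); go(490,15,133)
p=proj(c,[[545,25,88]])[0]; print(p)
save("w4c",cv2.convertScaleAbs(cv2.resize(c[0][100:310,285:565],None,fx=2.85,fy=2.85,interpolation=2),alpha=1.6))
E
```

```text
shift cm [-0.009 -0.117  0.212] turn 0 | at [491.14  15.26 135.12] yaw 98.31 F [ 0.43 -0.82 -2.06] w 13.3 t 6.85
[404.9231238  244.56430307]
```

View pics/w4c.png

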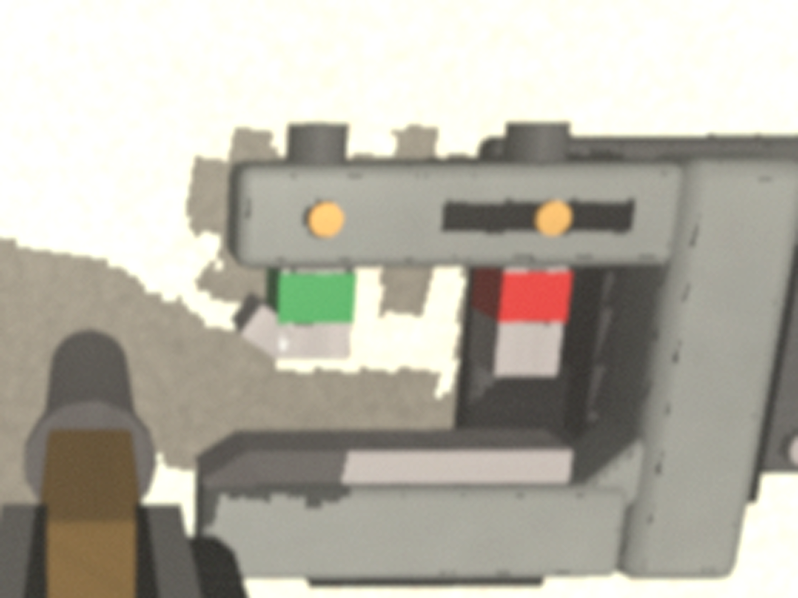

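Go pin face at crop row 357 (cols 276-352), red pin face row 376, front col 497, inner arm edges rows 265/486. Foot edge row 330 at col 89, tang bottom row 430.

```bash
python3 - <<'E'
from h import *
z=np.load("w4.npz"); c=(None,z["K"],z["R"],z["t"]); e=z["e"]
th=np.radians(8.5); B=np.array([[np.cos(th),np.sin(th)],[-np.sin(th),np.cos(th)]])
L=lambda p,h:(plane(c,np.array(p)/2.85+[285,100]-.4,h)[:,:2]@B.T)
y0=[L([[315,357]],83)[0,1]-10.8,L([[530,376]],83)[0,1]-6.6,L([[400,486]],88)[0,1]+19,L([[400,265]],88)[0,1]-31]
q=L([[276,355],[352,355]],83)[:,0]; print("y0",np.round(y0,2),"x0",q, "red front x",L([[497,370]],83)[0,0]-q.mean())
f=e[2]-93.1; i=cv2.imread("pics/w4.png").astype(int)
g=i[:,312:320].mean((1,2)); print([(r,int(g[r])) for r in list(range(211,222))+list(range(245,256))+list(range(275,290))])
for n,p,h,o in(("foot",[89,330],f+1,9),("tangbot",[90.5,430],f+75,8),("tangtop+",[90.5,520],f+120,8)):
    P=L([p],h)[0]; print(n,"axis",P[0].round(2),(P[1]-o).round(2))
print("tcp",B@e[:2])
E
```

```text
y0 [-55.3  -55.58 -53.83 -54.44] x0 [528.49354468 545.13802898] red front x 40.45386218522481
[(211, 98), (212, 97), (213, 96), (214, 93), (215, 84), (216, 71), (217, 60), (218, 57), (219, 57), (220, 57), (221, 57), (245, 70), (246, 69), (247, 69), (248, 69), (249, 67), (250, 61), (251, 54), (252, 51), (253, 51), (254, 51), (255, 51), (275, 51), (276, 52), (277, 51), (278, 52), (279, 51), (280, 52), (281, 52), (282, 55), (283, 60), (284, 63), (285, 63), (286, 64), (287, 64), (288, 65), (289, 65)]
foot axis 487.56 -56.5
tangbot axis 487.82 -57.74
tangtop+ axis 487.74 -56.4
tcp [488.00202194 -57.50440481]
```

Emit:
{"method": "play_rows", "body": {"series": [[0.11, 0, 0.2, 0, 1], [0.11, 0.5, 0.2, 0, 1], [0.11, 1.5, 0.2, 0, 1], [0.12, 2.5, 0.2, 0, 1], [0.12, 2.8, 0.2, 0, 1], [0.12, 3.0, 0.2, 0, 1], [0.12, 3.0, 0.2, 0, 1]]}}

```text
clock: 7.55
eef_pos: [520.3, 20.6, 132.2]
tool_rot: [-3.141, 0.0, 1.716]
force: [-0.5, -0.2, -3.7]
width: 13.0
```

Emit:
{"method": "play_rows", "body": {"series": [[0, 0.3, 0, 0, 1], [0, 0.6, 0, 0, 1], [0.005, 0.9, 0, 0, 1], [0.005, 1.2, 0, 0, 1], [0.005, 1.2, 0, 0, 1], [0.005, 1.2, 0, 0, 1]]}}

```text
clock: 8.15
eef_pos: [532.1, 22.4, 132.4]
tool_rot: [-3.141, -0.0, 1.716]
force: [0.5, 0.6, -2.2]
width: 13.1
```

```bash
cat > g.py <<'E'
from h import *
th=np.radians(8.5); B=np.array([[np.cos(th),np.sin(th)],[-np.sin(th),np.cos(th)]])
s=status.read_state(); p=B@s["eef_pos"][:2]
print("xg",(p[0]-.3-536.8).round(2),"yg",(p[1]+1-(-55.4)).round(2),"z",s["eef_pos"][2].round(2),"F gauge xy",(B@s["force"][:2]).round(2),s["force"][2].round(2),"yaw",np.degrees(s["tool_rot"][2]).round(2),"tau",s["torque"].round(2),"t",s["clock"])
E
python3 g.py
```

```text
xg -7.55 yg -0.08 z 132.38 F gauge xy [0.6  0.49] -2.15 yaw 98.3 tau [ 0.01 -0.06  0.02] t 8.15
```

Emit:
{"method": "play_rows", "body": {"series": [[0, 0.3, 0, 0, 1], [0, 0.6, 0, 0, 1], [0, 0.8, 0, 0, 1], [0, 0.8, 0, 0, 1], [0, 0.8, 0, 0, 1], [0, 0.8, 0, 0, 1]]}}

```text
clock: 8.75
eef_pos: [539.9, 23.6, 132.4]
tool_rot: [-3.141, -0.0, 1.716]
force: [-0.8, -0.5, -2.9]
width: 13.4
```

```bash
python3 g.py
```

```text
xg 0.36 yg -0.07 z 132.39 F gauge xy [-0.83 -0.38] -2.91 yaw 98.3 tau [-0.03 -0.02  0.  ] t 8.75
```

In the go gap with no side force. On through it.

Emit:
{"method": "play_rows", "body": {"series": [[0.005, 0.3, 0, 0, 1], [0.005, 0.6, 0, 0, 1], [0.005, 0.9, 0, 0, 1], [0.005, 1.2, 0, 0, 1], [0.005, 1.5, 0, 0, 1], [0.005, 1.8, 0, 0, 1], [0.005, 1.8, 0, 0, 1], [0.005, 1.8, 0, 0, 1]]}}

```text
clock: 9.55
eef_pos: [557.8, 26.2, 132.4]
tool_rot: [-3.141, -0.0, 1.716]
force: [-0.6, 0.1, -2.6]
width: 13.2
```

```bash
python3 g.py
```

```text
xg 18.41 yg -0.11 z 132.35 F gauge xy [-0.6   0.17] -2.6 yaw 98.29 tau [ 0.04  0.   -0.01] t 9.55
```

Emit:
{"method": "play_rows", "body": {"series": [[0.005, 0.3, 0, 0, 1], [0.005, 0.6, 0, 0, 1], [0.005, 0.9, 0, 0, 1], [0.005, 1.1, 0, 0, 1], [0.005, 1.2, 0, 0, 1], [0.005, 1.2, 0, 0, 1]]}}

```text
clock: 10.15
eef_pos: [569.9, 28.1, 132.4]
tool_rot: [3.142, 0.0, 1.716]
force: [1.0, 0.1, -2.6]
width: 13.2
```

Emit:
{"method": "play_rows", "body": {"series": [[0, 0.05, 0, 0, 1], [0, 0.1, 0, 0, 1], [0, 0.15, 0, 0, 1], [0, 0.2, 0, 0, 1], [0, 0.2, 0, 0, 1]]}}

```text
clock: 10.65
eef_pos: [571.8, 28.3, 132.5]
tool_rot: [3.142, -0.0, 1.716]
force: [-0.5, -0.9, -3.0]
width: 13.1
```

```bash
python3 g.py
```

```text
xg 32.6 yg -0.1 z 132.46 F gauge xy [-0.59 -0.86] -2.96 yaw 98.3 tau [-0.04  0.01 -0.03] t 10.65
```

Emit:
{"method": "play_rows", "body": {"series": [[0, 0.025, 0, 0, 1], [0, 0.05, 0, 0, 1], [0, 0.05, 0, 0, 1]]}}

```text
clock: 10.95
eef_pos: [572.2, 28.4, 132.4]
tool_rot: [3.142, -0.0, 1.716]
force: [-0.1, -0.2, -2.6]
width: 13.2
```

```bash
python3 g.py
```

```text
xg 33.06 yg -0.08 z 132.43 F gauge xy [-0.1  -0.16] -2.62 yaw 98.3 tau [ 0.01  0.04 -0.05] t 10.95
```

Emit:
{"method": "play_rows", "body": {"series": [[0, 0.025, 0, 0, 1], [0, 0.05, 0, 0, 1], [0, 0.05, 0, 0, 1]]}}

```text
clock: 11.25
eef_pos: [572.7, 28.5, 132.4]
tool_rot: [-3.142, -0.0, 1.716]
force: [0.4, 0.4, -2.5]
width: 12.9
```

```bash
python3 g.py
```

```text
xg 33.53 yg -0.08 z 132.42 F gauge xy [0.45 0.34] -2.45 yaw 98.3 tau [ 0.02 -0.01 -0.03] t 11.25
```

Emit:
{"method": "play_rows", "body": {"series": [[0, 0.025, 0, 0, 1], [0, 0.05, 0, 0, 1], [0, 0.05, 0, 0, 1]]}}

```text
clock: 11.55
eef_pos: [573.1, 28.5, 132.4]
tool_rot: [-3.141, 0.0, 1.716]
force: [0.5, 0.0, -3.0]
width: 13.0
```

```bash
python3 g.py
```

```text
xg 33.96 yg -0.12 z 132.39 F gauge xy [ 0.46 -0.06] -2.95 yaw 98.3 tau [-0.08  0.08 -0.01] t 11.55
```

Emit:
{"method": "play_rows", "body": {"series": [[0, 0.025, 0, 0, 1], [0, 0.05, 0, 0, 1], [0, 0.05, 0, 0, 1]]}}

```text
clock: 11.85
eef_pos: [573.6, 28.6, 132.4]
tool_rot: [-3.141, -0.0, 1.716]
force: [-0.5, -0.1, -2.3]
width: 13.2
```

```bash
python3 g.py
```

```text
xg 34.39 yg -0.1 z 132.37 F gauge xy [-0.55 -0.05] -2.31 yaw 98.3 tau [-0.1   0.11  0.02] t 11.85
```

Emit:
{"method": "play_rows", "body": {"series": [[0, 0.025, 0, 0, 1], [0, 0.05, 0, 0, 1], [0, 0.05, 0, 0, 1]]}}

```text
clock: 12.15
eef_pos: [574.0, 28.6, 132.4]
tool_rot: [-3.141, -0.0, 1.716]
force: [-0.4, -0.6, -2.4]
width: 13.0
```

```bash
python3 g.py
```

```text
xg 34.88 yg -0.13 z 132.37 F gauge xy [-0.51 -0.53] -2.43 yaw 98.3 tau [-0.18  0.23  0.03] t 12.15
```

Emit:
{"method": "play_rows", "body": {"series": [[0, 0.025, 0, 0, 1], [0, 0.05, 0, 0, 1], [0, 0.05, 0, 0, 1]]}}

```text
clock: 12.45
eef_pos: [574.5, 28.7, 132.4]
tool_rot: [-3.141, -0.0, 1.716]
force: [-1.2, -0.7, -2.3]
width: 13.3
```

```bash
python3 g.py
```

```text
xg 35.36 yg -0.13 z 132.36 F gauge xy [-1.25 -0.49] -2.3 yaw 98.3 tau [-0.17  0.31 -0.03] t 12.45
```

Emit:
{"method": "play_rows", "body": {"series": [[0, 0.025, 0, 0, 1], [0, 0.05, 0, 0, 1], [0, 0.05, 0, 0, 1]]}}

```text
clock: 12.75
eef_pos: [575.0, 28.8, 132.4]
tool_rot: [-3.141, -0.0, 1.716]
force: [-1.5, -0.6, -3.3]
width: 13.0
```

```bash
python3 g.py
```

```text
xg 35.82 yg -0.13 z 132.38 F gauge xy [-1.61 -0.36] -3.32 yaw 98.3 tau [-0.17  0.43 -0.08] t 12.75
```

Emit:
{"method": "play_rows", "body": {"series": [[0, 0.025, 0, 0, 1], [0, 0.05, 0, 0, 1], [0, 0.075, 0, 0, 1], [0, 0.1, 0, 0, 1], [0, 0.1, 0, 0, 1]]}}

```text
clock: 13.25
eef_pos: [575.9, 28.9, 132.4]
tool_rot: [-3.141, -0.0, 1.716]
force: [-3.0, -0.7, -2.3]
width: 12.9
```

```bash
python3 g.py
```

```text
xg 36.72 yg -0.13 z 132.36 F gauge xy [-3.06 -0.29] -2.3 yaw 98.3 tau [-0.21  0.77  0.  ] t 13.25
```

Emit:
{"method": "play_rows", "body": {"series": [[0, 0.03, 0, 0, 1], [0, 0.06, 0, 0, 1], [0, 0.09, 0, 0, 1], [0, 0.09, 0, 0, 1], [0, 0.09, 0, 0, 1], [0, 0.09, 0, 0, 1]]}}

```text
clock: 13.85
eef_pos: [576.8, 29.0, 132.3]
tool_rot: [-3.141, -0.0, 1.716]
force: [-3.7, -0.7, -2.3]
width: 12.8
```

```bash
python3 g.py
```

```text
xg 37.64 yg -0.13 z 132.33 F gauge xy [-3.74 -0.13] -2.3 yaw 98.3 tau [-0.3   1.02 -0.  ] t 13.85
```

Emit:
{"method": "play_rows", "body": {"series": [[0, 0.03, 0, 0, 1], [0, 0.06, 0, 0, 1], [0, 0.06, 0, 0, 1], [0, 0.06, 0, 0, 1], [0, 0.06, 0, 0, 1], [0, 0.06, 0, 0, 1], [0, 0.06, 0, 0, 1], [0, 0.06, 0, 0, 1]]}}

```text
clock: 14.65
eef_pos: [577.5, 29.2, 132.3]
tool_rot: [-3.141, -0.0, 1.716]
force: [-4.3, -0.6, -3.2]
width: 13.4
```

```bash
python3 g.py
```

```text
xg 38.36 yg -0.09 z 132.34 F gauge xy [-4.37 -0.  ] -3.23 yaw 98.3 tau [-0.38  1.21  0.03] t 14.65
```

Pressed at about 4.4 N for well over half a second. Now back off, lift and carry towards the green block.

Emit:
{"method": "play_rows", "body": {"series": [[0, -0.3, 0, 0, 1], [0, -0.7, 0, 0, 1], [0, -1.2, 0, 0, 1], [0, -1.5, 0, 0, 1], [0, -1.5, -3, 0, 1], [0, -1.5, -6, 0, 1], [0, -1.5, -9, 0, 1], [0, -1.5, -9, 0, 1]]}}

```text
clock: 15.45
eef_pos: [566.4, 26.9, 226.8]
tool_rot: [3.131, 0.001, 1.716]
force: [0.8, 0.4, -3.3]
width: 13.2
```

```bash
python3 - <<'E'
from h import *
go(543,150,220)
E
```

```text
shift cm [12.517 -0.545  0.669] turn 0 | at [566.39  26.92 226.81] yaw 98.3 F [ 0.75  0.38 -3.3 ] w 13.2 t 15.45
```

Emit:
{"method": "play_rows", "body": {"series": [[4, -0.6, 0, 0, 1], [8, -0.6, 0, 0, 1], [12.5, -0.6, 0, 0, 1], [12.5, -0.6, 0, 0, 1], [12.5, -0.6, 0, 0, 1], [12.5, -0.6, 0, 0, 1], [12.5, -0.6, 0, 0, 1], [12.5, -0.6, 0, 0, 1]]}}

```text
clock: 16.25
eef_pos: [539.1, 148.5, 222.4]
tool_rot: [-3.142, 0.0, 1.713]
force: [-0.0, -0.0, -2.8]
width: 13.1
```

```bash
python3 - <<'E'
from h import *
c=cam("wrist"); c=cam("wrist"); save("w5",c[0]); s=status.read_state(); np.savez("w5.npz",K=c[1],R=c[2],t=c[3],e=s["eef_pos"]); go(543,217.6,220)
print(proj(c,[[543,217.6,55]]))
save("w5c",cv2.convertScaleAbs(cv2.resize(c[0][60:320,180:460],None,fx=2.3,fy=2.3,interpolation=2),alpha=1.8))
E
```

```text
shift cm [6.733 1.377 0.241] turn 0 | at [538.99 148.99 222.42] yaw 98.22 F [-0.57 -0.05 -2.69] w 13.0 t 16.35
[[332.23892881 133.553994  ]]
```

View pics/w5c.png

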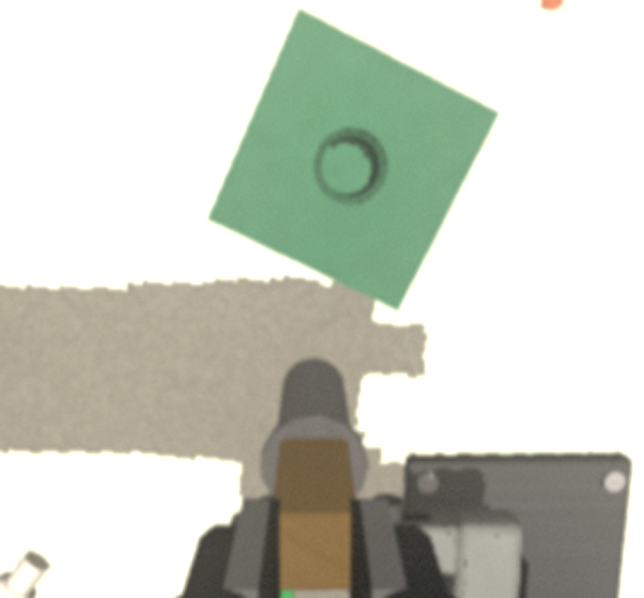

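Hole ring centre at crop (351,165), block corners (300,11),(497,112),(398,307),(210,217); spindle foot edge row 358, col 314, tang bottom row 437, still upright.

```bash
python3 - <<'E'
from h import *
z=np.load("w5.npz"); c=(None,z["K"],z["R"],z["t"]); e=z["e"]
L=lambda p,h:plane(c,np.array(p)/2.3+[180,60]-.4,h)[:,:2]
C=L([[300,11],[497,112],[398,307],[210,217]],55); hole=L([[351,165.3]],55)[0]
print("block ctr",C.mean(0),"sides",np.linalg.norm(C-np.roll(C,1,0),axis=1),"hole",hole)
th=np.radians(8.22); B=np.array([[np.cos(th),np.sin(th)],[-np.sin(th),np.cos(th)]]); f=e[2]-93.1
for n,p,h,o in(("foot",[314,358],f+1,9),("tangbot",[315.3,437],f+75,8),("tangtop+",[315.5,512],f+120,8)):
    P=B@L([p],h)[0]; a=P-[0,o]; w=B.T@a; print(n,"axis",w.round(2),"rel tcp (ty,tx)",(a-B@e[:2]).round(2),"to hole (tx,ty)",((B@hole-a)[::-1]).round(2))
E
```

```text
block ctr [542.79771521 219.24020417] sides [82.5362524  82.73191637 82.86632991 83.05599592] hole [542.69594667 219.36333203]
foot axis [538.3  149.89] rel tcp (ty,tx) [-0.56  0.98] to hole (tx,ty) [68.13 14.28]
tangbot axis [538.76 149.13] rel tcp (ty,tx) [-0.21  0.17] to hole (tx,ty) [68.95 13.94]
tangtop+ axis [538.64 149.93] rel tcp (ty,tx) [-0.22  0.98] to hole (tx,ty) [68.14 13.94]
```

Emit:
{"method": "play_rows", "body": {"series": [[3.5, 0.7, 0, 0, 1], [6.83, 1.41, 0, 0, 1], [6.83, 1.41, 2, 0, 1], [6.83, 1.41, 4, 0, 1], [6.83, 1.41, 5.5, 0, 1], [6.83, 1.41, 6, 0, 1], [6.83, 1.41, 6, 0, 1], [6.83, 1.41, 6, 0, 1]]}}

```text
clock: 17.15
eef_pos: [543.6, 219.4, 163.1]
tool_rot: [3.14, -0.0, 1.715]
force: [-0.4, 0.3, -3.2]
width: 13.0
```

```bash
python3 - <<'E'
from h import *
c=cam("wrist"); c=cam("wrist"); s=status.read_state(); np.savez("w6.npz",K=c[1],R=c[2],t=c[3],e=s["eef_pos"]); go(543,219,150)
save("w6c",cv2.convertScaleAbs(cv2.resize(c[0][150:300,220:420],None,fx=4,fy=4,interpolation=2),alpha=1.8))
E
```

```text
shift cm [-0.049 -0.078  1.34 ] turn 0 | at [543.68 219.58 163.4 ] yaw 98.29 F [-0.14  0.01 -3.1 ] w 12.9 t 17.25
```

View pics/w6c.png

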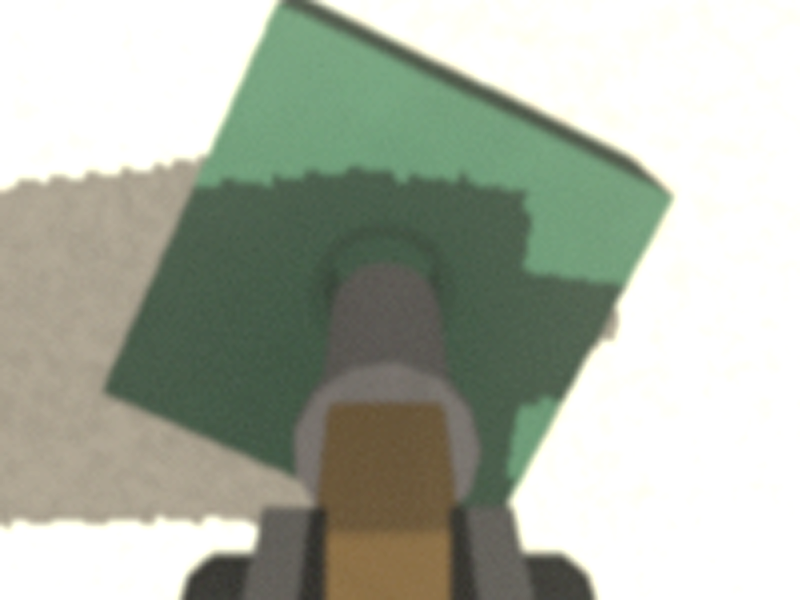

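Ring around the foot: cols 320-441, top row 226; foot cols 333-435, top row 262.

```bash
python3 - <<'E'
from h import *
z=np.load("w6.npz"); c=(None,z["K"],z["R"],z["t"]); e=z["e"]
th=np.radians(8.29); B=np.array([[np.cos(th),np.sin(th)],[-np.sin(th),np.cos(th)]]); f=e[2]-93.1
L=lambda p,h:B@plane(c,np.array([p])/4+[220,150]-.4,h)[0,:2]
r=L([381,226],55)-[0,14.5]; l=L([320,275],55);q=L([441,275],55); print("ring dia",q[0]-l[0])
a=L([384,262],f+1)-[0,9]; t=L([386,403],f+75)-[0,8]; u=L([388,528],f+120)-[0,8]
print("hole-foot (ty,tx)",(r-a).round(2),"hole-tang",(r-t).round(2),(r-u).round(2),"foot z",f)
E
```

```text
ring dia 23.643690222964665
hole-foot (ty,tx) [-0.58 -2.1 ] hole-tang [-0.87 -0.7 ] [-1.03 -2.17] foot z 70.30121634953608
```

Emit:
{"method": "play_rows", "body": {"series": [[0, -0.05, 0.5, 0, 1], [0, -0.05, 1, 0, 1], [0, -0.05, 1.5, 0, 1], [0, -0.05, 1.8, 0, 1], [0, -0.05, 2.1, 0, 1], [0, -0.05, 2.1, 0, 1]]}}

```text
clock: 17.85
eef_pos: [542.1, 219.3, 140.9]
tool_rot: [-3.141, 0.0, 1.716]
force: [-0.3, 0.5, -2.2]
width: 13.0
```

```bash
python3 g.py
```

```text
xg 31.49 yg 193.18 z 140.87 F gauge xy [-0.23  0.55] -2.23 yaw 98.3 tau [ 0.   -0.01  0.01] t 17.85
```

Emit:
{"method": "play_rows", "body": {"series": [[0, 0, 0.4, 0, 1], [0, 0, 0.8, 0, 1], [0, 0, 1.2, 0, 1], [0, 0, 1.5, 0, 1], [0, 0, 1.5, 0, 1]]}}

```text
clock: 18.35
eef_pos: [542.1, 219.3, 125.9]
tool_rot: [-3.141, 0.0, 1.716]
force: [0.1, 0.1, -1.9]
width: 13.3
```

```bash
python3 g.py
```

```text
xg 31.47 yg 193.15 z 125.88 F gauge xy [0.12 0.08] -1.88 yaw 98.3 tau [ 0.02 -0.01 -0.  ] t 18.35
```

Emit:
{"method": "play_rows", "body": {"series": [[0, 0, 0.4, 0, 1], [0, 0, 0.8, 0, 1], [0, 0, 1.1, 0, 1], [0, 0, 1.3, 0, 1], [0, 0, 1.35, 0, 1], [0, 0, 1.35, 0, 1]]}}

```text
clock: 18.95
eef_pos: [542.4, 219.4, 112.8]
tool_rot: [-3.141, 0.0, 1.716]
force: [-0.7, -0.2, -2.4]
width: 13.1
```

```bash
python3 g.py
```

```text
xg 31.76 yg 193.2 z 112.85 F gauge xy [-0.73 -0.05] -2.37 yaw 98.3 tau [-0.01 -0.02 -0.05] t 18.95
```

Emit:
{"method": "play_rows", "body": {"series": [[0, 0, 0.05, 0, 1], [0, 0, 0.1, 0, 1], [0, 0, 0.15, 0, 1], [0, 0, 0.2, 0, 1], [0, 0, 0.2, 0, 1]]}}

```text
clock: 19.45
eef_pos: [542.4, 219.4, 110.9]
tool_rot: [-3.141, -0.0, 1.716]
force: [0.1, -0.2, -2.2]
width: 13.0
```

```bash
python3 g.py
```

```text
xg 31.73 yg 193.23 z 110.87 F gauge xy [ 0.03 -0.2 ] -2.24 yaw 98.3 tau [-0.03 -0.07 -0.03] t 19.45
```

Emit:
{"method": "play_rows", "body": {"series": [[0, 0, 0.05, 0, 1], [0, 0, 0.1, 0, 1], [0, 0, 0.1, 0, 1]]}}

```text
clock: 19.75
eef_pos: [542.7, 219.5, 110.2]
tool_rot: [3.141, -0.0, 1.716]
force: [0.2, 0.5, -1.2]
width: 13.1
```

```bash
python3 g.py
```

```text
xg 32.03 yg 193.23 z 110.17 F gauge xy [0.23 0.5 ] -1.2 yaw 98.3 tau [-0.03  0.09 -0.01] t 19.75
```

Fz is beginning to ease, which suggests first floor contact. A little more.

Emit:
{"method": "play_rows", "body": {"series": [[0, 0, 0.05, 0, 1], [0, 0, 0.08, 0, 1], [0, 0, 0.08, 0, 1]]}}

```text
clock: 20.05
eef_pos: [543.2, 219.6, 110.1]
tool_rot: [3.14, -0.001, 1.716]
force: [0.2, 0.5, 4.7]
width: 13.0
```

```bash
python3 g.py
```

```text
xg 32.61 yg 193.32 z 110.1 F gauge xy [0.26 0.45] 4.66 yaw 98.3 tau [-0.02  0.26 -0.02] t 20.05
```

Floor reached (Fz +4.7 N, at the same TCP height as when picked up). Release and retreat.

Emit:
{"method": "play_rows", "body": {"series": [[0, 0, -0.05, 0, 1], [0, 0, -0.05, 0, 0.7], [0, 0, -0.05, 0, 0.4], [0, 0, -0.05, 0, 0], [0, 0, -0.05, 0, 0], [0, 0, -0.05, 0, 0], [0, 0, -0.05, 0, 0], [0, 0, -0.05, 0, 0]]}}

```text
clock: 20.85
eef_pos: [542.4, 219.4, 109.6]
tool_rot: [-3.142, -0.0, 1.716]
force: [0.4, 0.8, -0.3]
width: 85.0
```

Emit:
{"method": "play_rows", "body": {"series": [[0, 0, -1, 0, 0], [0, 0, -3, 0, 0], [0, 0, -6, 0, 0], [0, 0, -9, 0, 0], [0, 0, -12, 0, 0], [0, 0, -12, 0, 0], [0, 0, -12, 0, 0]]}}

```text
clock: 21.55
eef_pos: [542.7, 219.5, 230.7]
tool_rot: [3.14, -0.001, 1.716]
force: [0.6, -0.5, -0.5]
width: 85.4
```

```bash
python3 - <<'E'
from h import *
c=cam("wrist"); c=cam("wrist"); save("w7",c[0]); go(0,0,0)
i=c[0]; hsv=cv2.cvtColor(i,cv2.COLOR_RGB2HSV)
m=((hsv[...,0]>8)&(hsv[...,0]<28)&(hsv[...,1]>80)).astype(np.uint8); p0=proj(c,[[542.7,219,137]])[0]; print("expect top at",p0)
n,l,st,ce=cv2.connectedComponentsWithStats(m); 
for k in range(1,n):
    if st[k,4]>60 and np.hypot(*(ce[k]-p0))<60: print(st[k],ce[k]); b=st[k]
s=cam("scene"); h=cv2.cvtColor(s[0],cv2.COLOR_RGB2HSV); mm=((h[...,0]>8)&(h[...,0]<28)&(h[...,1]>100)).astype(np.uint8)
print("scene: expect tang top/bot",proj(s,[[542.7,219,137],[542.7,219,92]]))
q=proj(s,[[542.7,219,115]])[0].astype(int); w=mm[q[1]-40:q[1]+40,q[0]-25:q[0]+25]; ys,xs=np.nonzero(w); print("brass in scene rows",ys.min()+q[1]-40,ys.max()+q[1]-40,"cols",xs.min()+q[0]-25,xs.max()+q[0]-25,len(xs))
save("final_scene",s[0])
E
```

```text
shift cm [-13.865 -56.723  22.994] turn 0 | at [541.62 219.25 228.96] yaw 98.31 F [-0.48  0.05 -0.25] w 85.4 t 21.65
expect top at [317.90394875 229.19734263]
[307 207  21  31 618] [317.01456311 222.4579288 ]
scene: expect tang top/bot [[434.26199454 247.42929803]
 [430.15562216 268.74391809]]
brass in scene rows 245 271 cols 428 440 251
```

The spindle stands where expected in both views and the gripper is clear. I hand the job in.

```bash
python3 - <<'E'
from h import *
print(order.finish_job())
E
```

```text
the job is handed in; nothing more can be done
None
```

I checked the spindle in the snap gauge, lowered it home in the green block, let go and handed the job in at about 22 s on the robot's clock. `finish_job` reports no verdict.

- **Go gap:** the journal went through without any side force above the sensor noise (about ±0.8 N).
- **No-go pin:** it stopped the journal with the axis about 34.5 mm in, by my estimate. The force along the push settled at about 4.4 N over the last 0.6 s. The force on the pin itself was not read; from the wedge geometry I estimate 3–7 N.
- **Green block:** the foot went down until the floor pushed back (about +5 N). The tool was then at 110.1 mm, the same height as when it gripped the spindle in the wooden block. I then opened the gripper and raised the hand about 120 mm clear.
- **Last checks:** the scene camera found the brass tang within about 3 pixels of where an upright, seated spindle should appear, and the wrist view fits that too. The wrist force was near zero.
- **What disagreed:**
  - The measured opening while gripping was about 13 mm on a 16 mm tang.
  - The last close look before lowering put the hole up to 2 mm off along one axis, depending on which ring edge I took. I kept that axis unchanged, and the spindle went in without force.
- **Not checked:** I kept the arm away from the jar, cup and tube, but did not measure their positions again at the end.

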